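Report the rejected cover by pointing

ROBOT

A 6-joint arm with a two-finger parallel gripper is mounted at the origin on the work surface. World frame = base frame: x ahead of the robot, y to its left, z up, the work surface at z = 0. Lengths are in m, angles in rad, forces in N, time in s.
With the tool pointing down it reaches from about 0.4 to 0.825 m from the base axis. Payload 7 kg.
Tool frame: the origin (TCP) lies at the very end of the fingers, on their centre line; the grasp point (between the pads) lies 19 mm behind it (arm.pinch_z is the z of the grasp point in the tool frame, in m); z points along the fingers, y is the direction in which the jaws open and shut (so a half turn about z gives the same grasp; the last joint's range is limited). The gripper opens to 88 mm and grips with 3 to 60 N. Pads are 19 mm wide; open, the fingers measure 130 mm over their backs; the gripper's body (78 mm by 193 mm) begins 47 mm behind the grasp point.
Start: joints at [-0.966, 0.359, 0.012, 0, -1.224, -0.288], TCP at [0.21, -0.641, 0.227] pointing down, gripper open.
Joint ranges: [-3.07, 3.07], [-1.43, 2.12], [-1.02, 1.25], [-3.03, 1.67], [-3.05, -0], [-3.03, 3.03]. Speed limits (rad/s): [2.39, 2.39, 3.01, 3.14, 3.14, 3.14].

INTERFACE

Orientations are given as [roll, pitch, yaw] about the fixed x, y, z axes, in that order (R = Rz(yaw) Ry(pitch) Rx(roll)).
In Python, from station import arm gives the robot as it stands.
- The arm moves only by the tool drive_tool, never from a script. Its argument "targets" is a list of rows, each a list of 6 numbers: the shift along the world's x, y, z in units of 0.04 m (1.0 is 0.04 m), then the turn, a rotation vector about the world's x, y, z in units of 6 degrees (1.0 is 6 degrees). In form: [[x, y, z, wx, wy, wz], ...]. A call has 1 to 5 rows; each row shifts and turns the commanded pose from where the row before left it; what a row does not reach is not made up. A row lasts 1/8 s, in which the tool goes at most 62.5 mm and 10.7 degrees, less where a joint would pass 70% of its speed; a pose out of reach is approached as far as the arm can. A call with a number of a shift or a turn outside -1 to 1 is refused whole. A call with a gripper value outside its range is refused whole. "claw" is the opening, from 0 (shut) to 1 (fully open), set as the call begins (left out, the last holds). The fingers move at their own pace and stop on an object; "newtons" is the grip in N (left out, the last holds). Time passes only in rows, so rows that do not move let the fingers close. It gives the time, the measured TCP pose, the force and the opening at its end, in the units of the state.
- arm.get_state(): the state, without advancing time (a new reading comes with each control period).
- arm.grab_frame(name): name is "scene" or "side" or "wrist"; returns (picture, depth): 400x640x3 uint8, red, green, blue; 400x640 float32, m along the optical axis (not along the pixel's ray), 0 where there is no reading.
- arm.get_calibration(name): a dict with "mtx" (3x3 intrinsics, pixels), "origin" and "rotation" of the camera in the world. Camera axes: x right, y up, looking along -z (the intrinsics and any distortion apply to the point x, -y, -z); pixel columns grow to the right and rows downward; lengths in m; the calibration is good to about 2 mm. A picture is of the moment at which its call begins: read the wrist's pose just before it. get_calibration takes no time and is no camera call; for the wrist camera it gives the pose at the moment of the call.
- arm.job_done(): hands the job in, once; it reports no verdict.
Trained networks look in the newest picture that a camera, given by its name, has taken for a name from the list of things; names that differ only in an ending like _2 or _b are one class to them, and where a whole thing is asked for, a point or a joint stands for the part that bears it (a point fixed in the world has none). Each returns a list of dicts, best first, with "score" (0 to 1); they miss things now and then, are a little off and sometimes report something else, mostly with a low value. They report only what shows in the picture. A call takes as long as a camera call.
- arm.search_frame(target, camera): "point" ([x, y, z] in m, in the coordinates of the camera as it stood for that picture, good to about 4 mm: the middle of the surface that is visible of it).
- arm.cut_out(target, camera): "pixels" (400x640 bool, what is visible of it).
- arm.landmark_of(target, camera): "point" ([x, y, z] in m, in the coordinates of the camera as it stood for that picture, good to about 4 mm: a listed point, or the origin of a listed thing).
The state is a dict: "t": time; "q": joint angles; "qd": joint speeds; "joint_efforts": joint torques, N m; "eef_pos": TCP position; "ee_rot": TCP orientation; "force": force on the tool from outside, world axes, zero at the start; "moment": the same for the moment, N m; "width": finger opening in m.
Only numpy, scipy, OpenCV 4.12 (cv2) and the standard library are available. Lean on these libraries where they do the work, as an engineer would, in place of code of your own. Each camera call takes 0.05 s, during which the arm holds its last target. There are 200 camera calls.

TASK

Report the rejected cover: point with the fingertips at its red dot, holding still about 2 to 3 cm above it for two seconds, then point the same way at the middle of the blue bin, 2 to 3 cm above its rim, for two seconds. Then press the green button on the white console fully down, let it spring back and move clear. Touch, shift or lift nothing else, and do not press the grey button or go low over the other dots or the middle of the yellow bin.

Things in the scene. Friction and masses are not known exactly. Their poses are not given: they have to be found in the camera images.
- red_dot (a point): Centre of the red dot on the rejected cover (the aluminium cover with a pattern of small round holes). The dot is 26 mm in diameter. This point is the dot's centre on the cover's top face, about 13 mm above the black plate; z is up, x lies along the cover's 90 mm side.
- green_dot (a point): Centre of the green dot on the steel cover with five slots; not to be pointed at. The dot is 26 mm in diameter. This point is the dot's centre on the cover's top face, about 13 mm above the black plate; z is up, x lies along the cover's 90 mm side.
- yellow_dot (a point): Centre of the yellow dot on the aluminium cover with one large rectangular opening; not to be pointed at. The dot is 26 mm in diameter. This point is the dot's centre on the cover's top face, about 13 mm above the black plate; z is up, x lies along the cover's 90 mm side.
- red_cover: The rejected cover, with small round holes and the red dot, which lies 25 mm along x and 10 mm along y from its centre. Loose, 0.25 kg, 90 x 70 x 12 mm, lying flat on the black plate; origin at the centre of its underside, x along its 90 mm side, z up. Not to be touched.
- green_cover: The slotted steel cover with the green dot. Loose, 0.25 kg, 90 x 70 x 12 mm, lying flat on the black plate; origin at the centre of its underside, x along its 90 mm side, z up. Not to be touched.
- yellow_cover: The cover with one large rectangular opening and the yellow dot. Loose, 0.25 kg, 90 x 70 x 12 mm, lying flat on the black plate; origin at the centre of its underside, x along its 90 mm side, z up. Not to be touched.
- granite: Black granite surface plate, fixed, 340 (x) x 360 (y) x 50 mm high, under the three covers; origin at the centre of its underside, z up.
- blue_bin_mouth (a point): Centre of the open mouth of the blue bin, level with its rim, 55 mm above the table; z is up.
- yellow_bin_mouth (a point): Centre of the open mouth of the yellow bin, level with its rim, 55 mm above the table; not to be pointed at.
- blue_bin: Open blue plastic bin, loose, 0.35 kg, 100 (x) x 90 (y) x 55 mm high, walls 4 mm, flat stampings on its floor; origin at the centre of its underside. Not to be touched.
- yellow_bin: Open yellow plastic bin, the same size as the blue one; origin at the centre of its underside. Bystander, not to be touched.
- console: White console, fixed to the table, 100 (x) x 90 (y) x 45 mm high; origin at the centre of its underside, z up. On its top are a green button and a grey button, 48 mm apart centre to centre, and a dark display along the side farther from the robot.
- record_button_top (a point): Centre of the top face of the green button, 24 mm in diameter, pressed straight down.
- record_button (a joint): Travel of the green button in m: 0 up, 0.006 fully down; a spring takes 5 N to push it fully down and lifts it again.
- cancel_button_top (a point): Centre of the top face of the grey button, 24 mm in diameter; not to be pressed.
- cancel_button (a joint): Travel of the grey button in m: 0 up, 0.006 fully down; the same spring.
- pin_gauges: Wooden block 100 x 85 x 20 mm with twelve upright steel pins, 42 mm high in all; origin at the centre of its underside. Bystander, not to be touched.
- caliper: Steel caliper lying flat with a black slide, about 155 mm long along x, 12 mm high; origin at its slide, on the table. Bystander, not to be touched.
- deburr_tool: Black-handled, screwdriver-like deburring tool lying on the table, about 150 mm long along x, about 30 mm high. Bystander, not to be touched.
- plug_gauge: Upright steel plug gauge, 32 mm across, 80 mm high; origin at the centre of its underside. Bystander, not to be touched.
- oil_jar: Amber glass jar with a white cap, 52 mm across, 70 mm high; origin at the centre of its underside. Bystander, not to be touched.

How it is judged:
On the way, in this order (a step that is already met when the one before it is completed fails the run):
1. the fingertips dwell just above the red dot (horizontal distance between the grasp point and red_dot below 0.022 m and z of the grasp point in the frame of red_dot between 0.021 and 0.072 m), for 1.5 s.
2. the fingertips dwell just above the middle of the blue bin (horizontal distance between the grasp point and blue_bin_mouth below 0.03 m and z of the grasp point in the frame of blue_bin_mouth between 0.021 and 0.072 m), for 1.5 s.
3. the green button is pressed down (value of joint record_button above 0.0045 m), for 0.05 s.
At the end, for the whole second after the job is handed in: The green button, pressed at least 4.5 mm, is back up (under 1.5 mm down) and every loose thing is within 8 mm of its start. Pointing: 1.5 s within 22 mm sideways of the red dot, then 30 mm of the blue bin's middle, tips about 2 to 50 mm above (value of joint record_button below 0.0015 m and distance of each of red_cover, green_cover, yellow_cover, blue_bin, yellow_bin, pin_gauges, caliper, deburr_tool, plug_gauge, oil_jar from where it was at the start of the episode below 0.008 m); the robot touches nothing.
It fails at once if the robot touches something away from the green button (more than 1 N) (contact force between any of the fingers, the arm and anything else above 1 N and horizontal distance between the grasp point and record_button_top above 0.03 m).
It fails at once if a cover, bin, gauge or tool is lifted or shifted by more than 10 mm (distance of any of red_cover, green_cover, yellow_cover, blue_bin, yellow_bin, pin_gauges, caliper, deburr_tool, plug_gauge, oil_jar from where it was at the start of the episode above 0.01 m).
It fails at once if the grey button is pressed (value of joint cancel_button above 0.003 m).
It fails at once if the fingertips point closely at a wrong dot or the yellow bin (within 12 mm sideways, tips less than about 30 mm above it) ((horizontal distance between the grasp point and green_dot below 0.012 m and z of the grasp point in the frame of green_dot below 0.05 m) or (horizontal distance between the grasp point and yellow_dot below 0.012 m and z of the grasp point in the frame of yellow_dot below 0.05 m) or (horizontal distance between the grasp point and yellow_bin_mouth below 0.012 m and z of the grasp point in the frame of yellow_bin_mouth below 0.05 m)).
It also fails if it takes over 58 s, if anything falls off the work surface, if the arm or the gripper's body presses on something with over 40 N, if the wrist force passes 120 N, or if a joint passes its speed limit or range.

## Working session

There is one attempt and no reset: what is moved stays moved. The work goes in short steps, Python scripts to look and compute and a tool call to move; the robot and the scene stay as the last step left them, time stands still between calls to the robot, and variables do not carry over. Pictures are saved under pics/ and viewed, about 8 in all and at most 12, crops included, and the job is handed in when it is done.

Besides the shell and the picture viewer there is one more tool, called after ">>>" by a JSON object that holds its "method" and its "body". drive_tool: Moves the arm, as the interface text tells. Shifts and turns lie within -1 to 1; 1 stands for 0.04 m of shift or 6 degrees of turn. Its arguments: {"type":"object","properties":{"targets":{"type":"array"},"claw":{"type":"number"},"newtons":{"type":"number"}},"required":["targets"]}

```bash
mkdir -p pics; cat > h.py <<'E'
from station import arm
import numpy as np, cv2
def world(p,c):
    k=arm.get_calibration(c); return np.array(k["rotation"])@np.array(p)+np.array(k["origin"])
E
python3 - <<'E'
from h import *
print(arm.get_state(), arm.pinch_z)
for c in ["scene","side"]:
    im,d=arm.grab_frame(c); cv2.imwrite(f"pics/{c}0.png",im[:,:,::-1])
    for t in ["red_dot","green_dot","yellow_dot","blue_bin_mouth","yellow_bin_mouth","record_button_top","cancel_button_top","plug_gauge","oil_jar","pin_gauges","console"]:
        print(c,t,[(np.round(world(r["point"],c),3),round(r["score"],2)) for r in arm.landmark_of(t,c)[:2]])
E
```

```text
{'t': 0.0, 'q': array([-9.65906146e-01,  3.59388857e-01,  1.10622465e-02, -3.44362214e-04,
       -1.22406786e+00, -2.88124457e-01]), 'qd': array([-0.00116191,  0.00017966, -0.00013698, -0.00172217, -0.00110185,
       -0.0007182 ]), 'joint_efforts': array([ 2.50460238e-03, -5.82711482e+01,  2.93062466e+01,  6.99718729e+00,
        6.91790512e-03, -9.12208907e-05]), 'eef_pos': array([ 0.21010192, -0.64096722,  0.22562391]), 'ee_rot': array([ 3.13996840e+00, -1.43785542e-04, -2.82494409e+00]), 'force': array([-0.72676735,  0.48480997, -0.06535048]), 'moment': array([ 0.03464782, -0.09688772, -0.01476807]), 'width': 0.0876201537942814} -0.0188
scene red_dot [(array([-0.299, -1.768, -0.847]), 0.58)]
scene green_dot [(array([ 0.05 , -1.418, -0.497]), 0.76), (array([ 0.135, -1.333, -0.412]), 0.75)]
scene yellow_dot [(array([ 0.119, -1.35 , -0.429]), 0.59)]
scene blue_bin_mouth []
scene yellow_bin_mouth [(array([ 0.155, -1.314, -0.393]), 0.66)]
scene record_button_top [(array([ 0.372, -1.096, -0.175]), 0.38)]
scene cancel_button_top [(array([ 0.34 , -1.128, -0.207]), 0.62)]
scene plug_gaug
[... 323 characters left out ...]
16, 3.308]), 0.27)]
side green_dot [(array([3.506, 4.691, 4.583]), 0.84)]
side yellow_dot [(array([2.865, 4.05 , 3.942]), 0.88), (array([3.636, 4.82 , 4.713]), 0.56)]
side blue_bin_mouth [(array([3.892, 5.077, 4.969]), 0.93)]
side yellow_bin_mouth [(array([2.375, 3.559, 3.451]), 0.72)]
side record_button_top [(array([2.455, 3.639, 3.532]), 0.37)]
side cancel_button_top [(array([3.452, 4.637, 4.529]), 0.66), (array([2.567, 3.752, 3.644]), 0.48)]
side plug_gauge [(array([4.254, 5.439, 5.331]), 0.67)]
side oil_jar [(array([2.23 , 3.415, 3.307]), 0.98), (array([2.894, 4.079, 3.971]), 0.45)]
side pin_gauges [(array([4.026, 5.211, 5.103]), 0.88)]
side console [(array([2.611, 3.796, 3.688]), 0.58)]
```

The camera "rotation" is a 3-vector (roll, pitch, yaw), not a matrix, so I'll convert it before using these positions.

```bash
cat > h.py <<'E'
from station import arm
import numpy as np, cv2
from scipy.spatial.transform import Rotation as R
def pose(c):
    k=arm.get_calibration(c); r=np.array(k["rotation"])
    M=r if r.shape==(3,3) else R.from_euler("xyz",r).as_matrix()
    return M,np.array(k["origin"]),np.array(k["mtx"])
def world(p,c):
    M,o,_=pose(c); return M@np.array(p)+o
def pix2world(u,v,d,c):
    M,o,K=pose(c); return M@np.array([(u-K[0,2])/K[0,0]*d,-(v-K[1,2])/K[1,1]*d,-d])+o
E
python3 - <<'E'
from h import *
print({c:arm.get_calibration(c) for c in ["scene","side"]})
for c in ["scene","side"]:
    arm.grab_frame(c)
    for t in ["red_dot","green_dot","yellow_dot","blue_bin_mouth","yellow_bin_mouth","record_button_top","cancel_button_top","plug_gauge","oil_jar","pin_gauges","console","granite"]:
        print(c,t,[(np.round(world(r["point"],c),3),round(r["score"],2)) for r in arm.landmark_of(t,c)[:2]])
E
```

```text
{'scene': {'mtx': array([[368.59052481,   0.        , 315.46886695],
       [  0.        , 368.59052481, 198.67162912],
       [  0.        ,   0.        ,   1.        ]]), 'origin': array([ 1.17440004, -0.29426246,  0.62695646]), 'rotation': array([0.92980194, 0.01991955, 1.16449418])}, 'side': {'mtx': array([[518.97566813,   0.        , 314.61422032],
       [  0.        , 518.97566813, 192.84368373],
       [  0.        ,   0.        ,   1.        ]]), 'origin': array([-0.26980655,  0.91502504,  0.80712322]), 'rotation': array([ 1.01711213e+00, -1.63962347e-03, -2.45692651e+00])}}
scene red_dot [(array([0.537, 0.001, 0.068]), 0.66), (array([ 0.51 , -0.144,  0.065]), 0.23)]
scene green_dot [(array([ 0.511, -0.147,  0.068]), 0.63), (array([ 0.591,  0.307, -0.   ]), 0.26)]
scene yellow_dot [(array([0.462, 0.123, 0.067]), 0.56)]
scene blue_bin_mouth [(array([ 0.406, -0.34 ,  0.06 ]), 0.56)]
scene yellow_bin_mouth [(array([ 0.576, -0.326, -0.001]), 0.64), (array([0.406, 0.332, 0.052]), 0.57)]
scene record_button_top [(array([0.576, 0.334, 0.067]), 0.62)]
scene cancel_button_top [(array
[... 429 characters left out ...]
.001, 0.063]), 0.7), (array([ 0.298,  0.251, -0.   ]), 0.48)]
side green_dot [(array([ 0.511, -0.144,  0.063]), 0.76)]
side yellow_dot [(array([0.457, 0.122, 0.066]), 0.79)]
side blue_bin_mouth [(array([ 0.49 , -0.119,  0.047]), 0.24)]
side yellow_bin_mouth [(array([0.408, 0.334, 0.05 ]), 0.66)]
side record_button_top [(array([0.582, 0.335, 0.068]), 0.42)]
side cancel_button_top [(array([0.573, 0.285, 0.067]), 0.51)]
side plug_gauge [(array([ 0.506, -0.448,  0.003]), 0.62)]
side oil_jar [(array([ 0.515,  0.458, -0.001]), 0.93)]
side pin_gauges [(array([ 0.581, -0.323, -0.001]), 0.81)]
side console [(array([0.595, 0.306, 0.001]), 0.64), (array([ 0.404, -0.341,  0.054]), 0.54)]
side granite []
```

View pics/scene0.png

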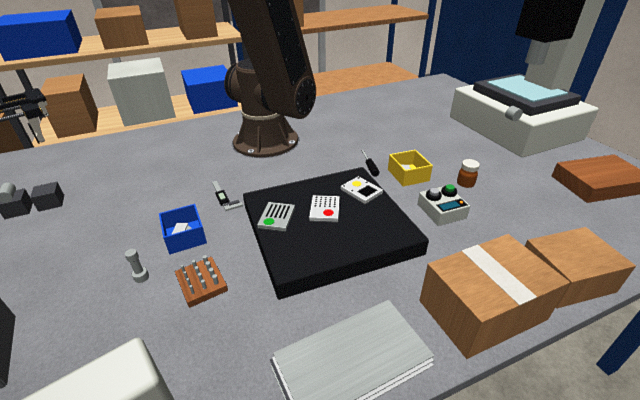

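View pics/side0.png

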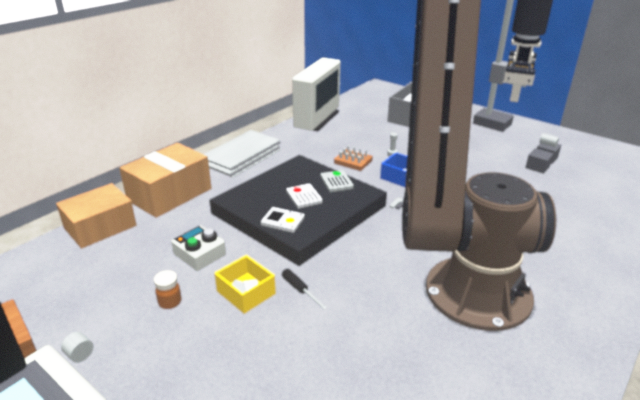

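Both cameras agree with each other and with the pictures. In the scene view, the red dot is at about (328,213), the blue bin at (182,227), the green button at (450,189) and the grey button at (433,195).

In world coordinates:
- **Red dot:** (0.536, 0.001, 0.065)
- **Blue bin mouth:** (0.405, -0.340, 0.055)
- **Green button:** (0.579, 0.334, 0.067)
- **Grey button:** y = 0.285

I'll shut the claw and fly high to the red dot.

>>> {"method": "drive_tool", "body": {"targets": [[0.48,0.94,0,0,0,0],[0.48,0.94,0,0,0,0],[0.48,0.94,0,0,0,0],[0.48,0.94,0,0,0,0],[0.48,0.94,0,0,0,0]], "claw": 0}}

```text
t: 3.12
eef_pos: [0.3067, -0.4522, 0.2268]
ee_rot: [-3.141, 0.0, -2.825]
force: [0.6, -0.9, -0.0]
width: 0.0435
```

>>> {"method": "drive_tool", "body": {"targets": [[0.48,0.94,0,0,0,0],[0.48,0.94,0,0,0,0],[0.48,0.94,0,0,0,0],[0.48,0.94,0,0,0,0],[0.48,0.94,0,0,0,0]]}}

```text
t: 3.75
eef_pos: [0.4028, -0.2642, 0.2269]
ee_rot: [-3.141, 0.001, -2.825]
force: [0.4, 0.1, -0.3]
width: 0.0006
```

>>> {"method": "drive_tool", "body": {"targets": [[0.48,0.94,0,0,0,0],[0.48,0.94,0,0,0,0],[0.48,0.94,0,0,0,0],[0.48,0.94,0,0,0,0],[0.48,0.94,0,0,0,0]]}}

```text
t: 4.38
eef_pos: [0.4988, -0.076, 0.2269]
ee_rot: [-3.141, 0.001, -2.825]
force: [-0.0, -0.6, -0.2]
width: 0.0006
```

>>> {"method": "drive_tool", "body": {"targets": [[0.48,0.94,0,0,0,0],[0.48,0.94,0,0,0,0],[0,0,-0.5,0,0,0],[0,0,-0.5,0,0,0],[0,0,0,0,0,0]]}}

```text
t: 5.0
eef_pos: [0.5357, -0.0023, 0.1854]
ee_rot: [3.141, -0.003, -2.825]
force: [-0.5, -0.1, -0.0]
width: 0.0003
```

>>> {"method": "drive_tool", "body": {"targets": [[0,0.1,-0.6,0,0,0],[0,0,-0.6,0,0,0],[0,0,-0.6,0,0,0],[0,0,-0.4,0,0,0],[0,0,-0.2,0,0,0]]}}

```text
t: 5.62
eef_pos: [0.5368, 0.0017, 0.0904]
ee_rot: [-3.141, -0.0, -2.825]
force: [0.2, 0.2, 0.7]
width: 0.0007
```

```bash
python3 - <<'E'
from h import *
for c in ["scene","side"]:
    im,d=arm.grab_frame(c)
    print(c,[(np.round(world(r["point"],c),3),round(r["score"],2)) for r in arm.landmark_of("red_dot",c)[:2]])
    if c=="scene": cv2.imwrite("pics/red1.png",cv2.resize(im[140:260,230:430,::-1],None,fx=4,fy=4))
print(arm.get_state()["eef_pos"],arm.get_state()["t"])
E
```

```text
scene []
side [(array([0.535, 0.   , 0.062]), 0.89), (array([ 0.506, -0.445,  0.001]), 0.65)]
[0.53715522 0.00186861 0.09122328] 5.825
```

View pics/red1.png

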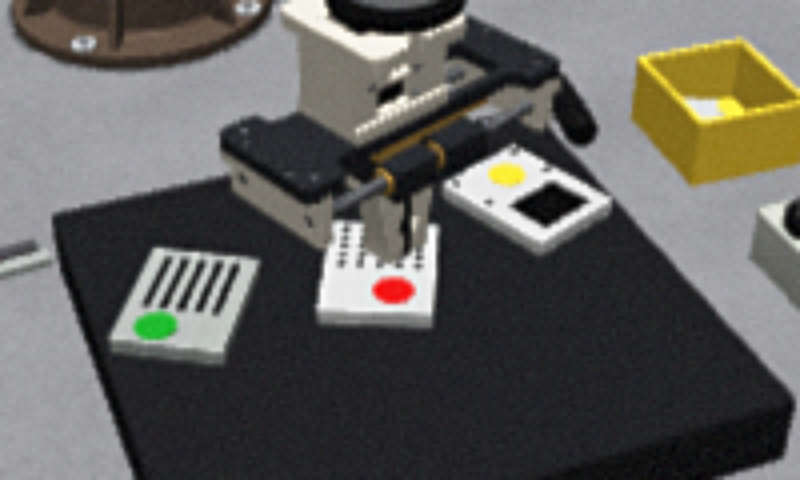

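The shut tips are at crop (395,262), directly above the red dot at (393,290), which fits a gap of about 2.5 cm. I'll hold for 2.5 s, then rise and go to the blue bin.

>>> {"method": "drive_tool", "body": {"targets": [[0,0,0,0,0,0],[0,0,0,0,0,0],[0,0,0,0,0,0],[0,0,0,0,0,0],[0,0,0,0,0,0]]}}

```text
t: 6.45
eef_pos: [0.5367, 0.0018, 0.0906]
ee_rot: [3.142, 0.0, -2.825]
force: [0.4, -0.1, 0.3]
width: 0.0006
```

>>> {"method": "drive_tool", "body": {"targets": [[0,0,0,0,0,0],[0,0,0,0,0,0],[0,0,0,0,0,0],[0,0,0,0,0,0],[0,0,0,0,0,0]]}}

```text
t: 7.08
eef_pos: [0.5367, 0.0018, 0.0906]
ee_rot: [-3.142, 0.0, -2.825]
force: [0.0, -0.6, 0.4]
width: 0.0008
```

>>> {"method": "drive_tool", "body": {"targets": [[0,0,0,0,0,0],[0,0,0,0,0,0],[0,0,0,0,0,0],[0,0,0,0,0,0],[0,0,0,0,0,0]]}}

```text
t: 7.7
eef_pos: [0.5367, 0.0018, 0.0906]
ee_rot: [3.142, -0.0, -2.825]
force: [-0.0, 0.5, 0.1]
width: 0.0005
```

>>> {"method": "drive_tool", "body": {"targets": [[0,0,0,0,0,0],[0,0,0,0,0,0],[0,0,0,0,0,0],[0,0,0,0,0,0],[0,0,0,0,0,0]]}}

```text
t: 8.32
eef_pos: [0.5366, 0.0018, 0.0906]
ee_rot: [3.142, -0.0, -2.825]
force: [-0.3, 0.4, 0.4]
width: 0.0003
```

>>> {"method": "drive_tool", "body": {"targets": [[0,0,0.5,0,0,0],[0,0,0.8,0,0,0],[0,0,0.8,0,0,0],[0,0,0.4,0,0,0],[0,0,0,0,0,0]]}}

```text
t: 8.95
eef_pos: [0.5371, 0.002, 0.1913]
ee_rot: [3.141, 0.002, -2.825]
force: [0.0, 0.9, -0.3]
width: 0.0008
```

>>> {"method": "drive_tool", "body": {"targets": [[-0.36,-0.95,0,0,0,0],[-0.36,-0.95,0,0,0,0],[-0.36,-0.95,0,0,0,0],[-0.36,-0.95,0,0,0,0],[-0.36,-0.95,0,0,0,0]]}}

```text
t: 9.57
eef_pos: [0.4633, -0.1891, 0.189]
ee_rot: [3.141, -0.002, -2.825]
force: [0.4, -0.4, 0.6]
width: 0.0002
```

>>> {"method": "drive_tool", "body": {"targets": [[-0.36,-0.95,0,0,0,0],[-0.36,-0.95,0,0,0,0],[-0.36,-0.95,0,0,0,0],[-0.36,-0.95,0,0,0,0],[0,0,0,0,0,0]]}}

```text
t: 10.2
eef_pos: [0.4053, -0.3416, 0.1886]
ee_rot: [3.14, -0.002, -2.828]
force: [-1.0, 0.2, -0.2]
width: 0.0008
```

>>> {"method": "drive_tool", "body": {"targets": [[0,0,-0.7,0,0,0],[0,0,-0.7,0,0,0],[0,0,-0.7,0,0,0],[0,0,-0.4,0,0,0],[0,0,-0.2,0,0,0]]}}

```text
t: 10.82
eef_pos: [0.4062, -0.3392, 0.0807]
ee_rot: [3.14, -0.002, -2.824]
force: [0.5, 0.7, -0.2]
width: 0.0002
```

```bash
python3 - <<'E'
from h import *
for c in ["scene","side"]:
    im,d=arm.grab_frame(c)
    for t in ["blue_bin_mouth","record_button_top","cancel_button_top","console"]: print(c,t,[(np.round(world(r["point"],c),3),round(r["score"],2)) for r in arm.landmark_of(t,c)[:2]])
    if c=="scene": cv2.imwrite("pics/blue1.png",cv2.resize(im[160:280,100:300,::-1],None,fx=4,fy=4))
print(arm.get_state()["eef_pos"],arm.get_state()["t"])
E
```

```text
scene blue_bin_mouth [(array([ 0.404, -0.341,  0.058]), 0.6)]
scene record_button_top [(array([0.479, 0.123, 0.052]), 0.62), (array([0.575, 0.338, 0.067]), 0.46)]
scene cancel_button_top [(array([0.576, 0.285, 0.064]), 0.48)]
scene console [(array([0.592, 0.307, 0.001]), 0.79)]
side blue_bin_mouth [(array([ 0.403, -0.335,  0.055]), 0.64)]
side record_button_top [(array([ 0.507, -0.444,  0.002]), 0.72), (array([0.58 , 0.333, 0.068]), 0.51)]
side cancel_button_top [(array([0.575, 0.281, 0.065]), 0.46)]
side console [(array([ 0.593,  0.309, -0.   ]), 0.85)]
[ 0.40723947 -0.34030132  0.08304463] 11.325
```

View pics/blue1.png

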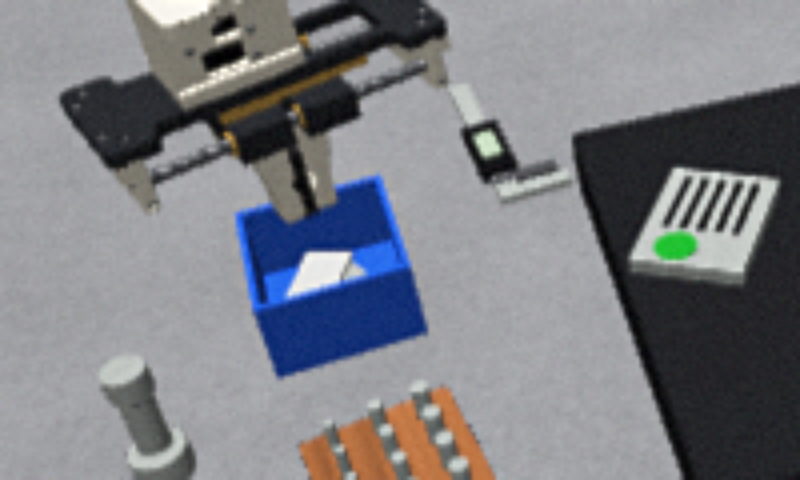

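The tips, at crop (312,212), are over the bin mouth and above the rim. Its corners are near (240,212), (380,180), (408,262) and (258,305), and the networks agree to 4 mm. I'll hold, rise and go to the button.

>>> {"method": "drive_tool", "body": {"targets": [[0,0,0,0,0,0],[0,0,0,0,0,0],[0,0,0,0,0,0],[0,0,0,0,0,0],[0,0,0,0,0,0]]}}

```text
t: 11.95
eef_pos: [0.4071, -0.3402, 0.0825]
ee_rot: [3.142, -0.0, -2.825]
force: [-0.2, -0.4, 0.9]
width: 0.0007
```

>>> {"method": "drive_tool", "body": {"targets": [[0,0,0,0,0,0],[0,0,0,0,0,0],[0,0,0,0,0,0],[0,0,0,0,0,0],[0,0,0,0,0,0]]}}

```text
t: 12.58
eef_pos: [0.407, -0.3402, 0.0826]
ee_rot: [3.142, -0.0, -2.825]
force: [0.2, -0.1, 0.0]
width: 0.0001
```

>>> {"method": "drive_tool", "body": {"targets": [[0,0,0,0,0,0],[0,0,0,0,0,0],[0,0,0,0,0,0],[0,0,0,0,0,0],[0,0,0,0,0,0]]}}

```text
t: 13.2
eef_pos: [0.4071, -0.3402, 0.0826]
ee_rot: [-3.142, 0.0, -2.825]
force: [-0.7, -0.6, -0.7]
width: 0.0005
```

>>> {"method": "drive_tool", "body": {"targets": [[0,0,0,0,0,0],[0,0,0,0,0,0],[0,0,0,0,0,0],[0,0,0,0,0,0],[0,0,0,0,0,0]]}}

```text
t: 13.82
eef_pos: [0.407, -0.3402, 0.0826]
ee_rot: [3.142, -0.0, -2.825]
force: [0.7, 0.5, -0.5]
width: 0.0004
```

>>> {"method": "drive_tool", "body": {"targets": [[0,0,0.6,0,0,0],[0,0,0.8,0,0,0],[0,0,0.8,0,0,0],[0,0,0.5,0,0,0],[0,0,0,0,0,0]]}}

```text
t: 14.45
eef_pos: [0.4079, -0.3406, 0.1923]
ee_rot: [-3.139, 0.003, -2.825]
force: [0.1, -0.6, 0.1]
width: 0.0001
```

>>> {"method": "drive_tool", "body": {"targets": [[0.24,0.94,0,0,0,0],[0.24,0.94,0,0,0,0],[0.24,0.94,0,0,0,0],[0.24,0.94,0,0,0,0],[0.24,0.94,0,0,0,0]]}}

```text
t: 15.08
eef_pos: [0.4547, -0.1509, 0.1897]
ee_rot: [3.141, -0.001, -2.825]
force: [-0.1, -0.3, 0.3]
width: 0.0005
```

>>> {"method": "drive_tool", "body": {"targets": [[0.24,0.94,0,0,0,0],[0.24,0.94,0,0,0,0],[0.24,0.94,0,0,0,0],[0.24,0.94,0,0,0,0],[0.24,0.94,0,0,0,0]]}}

```text
t: 15.7
eef_pos: [0.5027, 0.037, 0.1896]
ee_rot: [3.142, -0.001, -2.825]
force: [0.8, 0.6, 0.4]
width: 0.0006
```

>>> {"method": "drive_tool", "body": {"targets": [[0.24,0.94,0,0,0,0],[0.24,0.94,0,0,0,0],[0.24,0.94,0,0,0,0],[0.24,0.94,0,0,0,0],[0.24,0.94,0,0,0,0]]}}

```text
t: 16.32
eef_pos: [0.5508, 0.2249, 0.1894]
ee_rot: [-3.141, -0.001, -2.825]
force: [0.8, 0.6, 1.1]
width: 0.0006
```

>>> {"method": "drive_tool", "body": {"targets": [[0.24,0.94,0,0,0,0],[0.24,0.94,0,0,0,0],[0.24,0.94,0,0,0,0],[0,0,0,0,0,0],[0,0,0,0,0,0]]}}

```text
t: 16.95
eef_pos: [0.5793, 0.3361, 0.1892]
ee_rot: [-3.141, -0.002, -2.825]
force: [-0.1, -0.7, 0.8]
width: 0.0004
```

```bash
python3 - <<'E'
from h import *
c="wrist"; im,d=arm.grab_frame(c); cv2.imwrite("pics/w1.png",im[:,:,::-1])
for t in ["record_button_top","cancel_button_top"]: print(t,[(np.round(world(r["point"],c),4),round(r["score"],2)) for r in arm.landmark_of(t,c)[:2]])
hsv=cv2.cvtColor(im,cv2.COLOR_RGB2HSV); m=cv2.inRange(hsv,(45,100,50),(85,255,255))
n,l,s,ce=cv2.connectedComponentsWithStats(m)
for i in range(1,n):
    if s[i,4]>100:
        z=d[(l==i)&(d>0)]; u,v=ce[i]; print(s[i],ce[i],np.round(pix2world(u,v,np.median(z),c),4), np.percentile(z,[5,50,95]))
print(arm.get_state()["eef_pos"],arm.get_state()["t"])
E
```

```text
record_button_top [(array([0.5792, 0.3332, 0.0641]), 0.62)]
cancel_button_top [(array([0.5707, 0.285 , 0.0675]), 0.7)]
[306 174  27  27 572] [319.03496503 187.27097902] [0.5784 0.334  0.0684] [0.28857757 0.29123671 0.29605723]
[0.57966208 0.33565585 0.19049586] 17.1
```

View pics/w1.png

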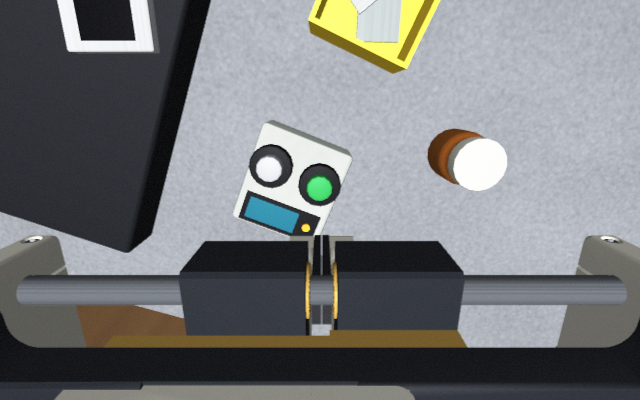

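The wrist view shows the green button at (319,187) beside the grey one at (271,166). Its centre is (0.579, 0.334), with the top at about z = 0.067. I'll go down to just above it.

>>> {"method": "drive_tool", "body": {"targets": [[0,-0.05,-0.7,0,0,0],[0,0,-0.7,0,0,0],[0,0,-0.7,0,0,0],[0,0,-0.5,0,0,0],[0,0,-0.2,0,0,0]]}}

```text
t: 17.73
eef_pos: [0.5794, 0.3335, 0.0776]
ee_rot: [-3.141, -0.001, -2.826]
force: [-0.4, 0.1, 0.5]
width: 0.0006
```

>>> {"method": "drive_tool", "body": {"targets": [[0,0,0,0,0,0],[0,0,-0.1,0,0,0],[0,0,-0.1,0,0,0],[0,0,0,0,0,0]]}}

```text
t: 18.23
eef_pos: [0.5798, 0.3346, 0.0705]
ee_rot: [3.142, -0.0, -2.825]
force: [-0.6, -0.4, 0.3]
width: -0.0001
```

>>> {"method": "drive_tool", "body": {"targets": [[0,0,-0.05,0,0,0],[0,0,-0.05,0,0,0],[0,0,0,0,0,0]]}}

```text
t: 18.6
eef_pos: [0.5799, 0.3347, 0.0666]
ee_rot: [3.142, 0.0, -2.825]
force: [-1.6, 0.6, 1.4]
width: 0.0005
```

>>> {"method": "drive_tool", "body": {"targets": [[0,0,-0.05,0,0,0],[0,0,0,0,0,0]]}}

```text
t: 18.85
eef_pos: [0.58, 0.3347, 0.0647]
ee_rot: [3.142, 0.0, -2.825]
force: [-0.2, 1.1, 3.1]
width: 0.0005
```

>>> {"method": "drive_tool", "body": {"targets": [[0,0,-0.05,0,0,0],[0,0,0,0,0,0]]}}

```text
t: 19.1
eef_pos: [0.58, 0.3347, 0.0627]
ee_rot: [3.142, 0.0, -2.825]
force: [-0.3, -1.5, 4.8]
width: 0.0004
```

>>> {"method": "drive_tool", "body": {"targets": [[0,0,-0.03,0,0,0],[0,0,0,0,0,0]]}}

```text
t: 19.35
eef_pos: [0.58, 0.3347, 0.0615]
ee_rot: [3.141, 0.0, -2.825]
force: [-1.2, 0.6, 3.7]
width: 0.0006
```

>>> {"method": "drive_tool", "body": {"targets": [[0,0,-0.02,0,0,0],[0,0,0,0,0,0]]}}

```text
t: 19.6
eef_pos: [0.58, 0.3347, 0.0613]
ee_rot: [3.141, 0.001, -2.825]
force: [-2.6, -0.1, 8.9]
width: 0.0006
```

>>> {"method": "drive_tool", "body": {"targets": [[0,0,-0.03,0,0,0],[0,0,0,0,0,0]]}}

```text
t: 19.85
eef_pos: [0.5801, 0.3348, 0.0611]
ee_rot: [3.142, 0.001, -2.824]
force: [-5.7, -1.8, 15.2]
width: 0.0008
```

>>> {"method": "drive_tool", "body": {"targets": [[0,0,0.2,0,0,0],[0,0,0.4,0,0,0],[0,0,0.7,0,0,0],[0,0,0.8,0,0,0],[0,0,0.8,0,0,0]]}}

```text
t: 20.48
eef_pos: [0.5796, 0.3343, 0.1765]
ee_rot: [-3.141, -0.001, -2.825]
force: [0.6, 0.0, 0.3]
width: 0.0007
```

>>> {"method": "drive_tool", "body": {"targets": [[0,0,0.5,0,0,0],[0,0,0,0,0,0],[0,0,0,0,0,0]]}}

```text
t: 20.85
eef_pos: [0.5794, 0.3343, 0.1946]
ee_rot: [-3.141, -0.001, -2.825]
force: [-0.8, -0.4, -0.5]
width: 0.0005
```

```bash
python3 - <<'E'
from h import *
old=cv2.imread("pics/scene0.png"); im,d=arm.grab_frame("scene"); cv2.imwrite("pics/end.png",im[:,:,::-1])
for t in ["red_cover","green_cover","yellow_cover","blue_bin","yellow_bin","record_button_top"]: print(t,[(np.round(world(r["point"],"scene"),3),round(r["score"],2)) for r in arm.landmark_of(t,"scene")[:1]])
c="wrist"; im,d=arm.grab_frame(c)
hsv=cv2.cvtColor(im,cv2.COLOR_RGB2HSV); m=cv2.inRange(hsv,(45,100,50),(85,255,255))
n,l,s,ce=cv2.connectedComponentsWithStats(m)
for i in range(1,n):
    if s[i,4]>100: print(np.round(pix2world(*ce[i],np.median(d[(l==i)&(d>0)]),c),4))
s=arm.get_state(); print(s["eef_pos"],s["t"],s["force"])
E
```

```text
red_cover [(array([0.511, 0.006, 0.056]), 0.81)]
green_cover [(array([0.576, 0.284, 0.065]), 0.27)]
yellow_cover [(array([0.477, 0.122, 0.053]), 0.89)]
blue_bin [(array([ 0.408, -0.339,  0.   ]), 0.7)]
yellow_bin [(array([0.405, 0.336, 0.003]), 0.96)]
record_button_top [(array([0.458, 0.122, 0.065]), 0.71)]
[0.5779 0.3342 0.0674]
[0.57980167 0.33452402 0.19497619] 21.25 [-0.26936264  0.62892193  0.8390924 ]
```

View pics/end.png

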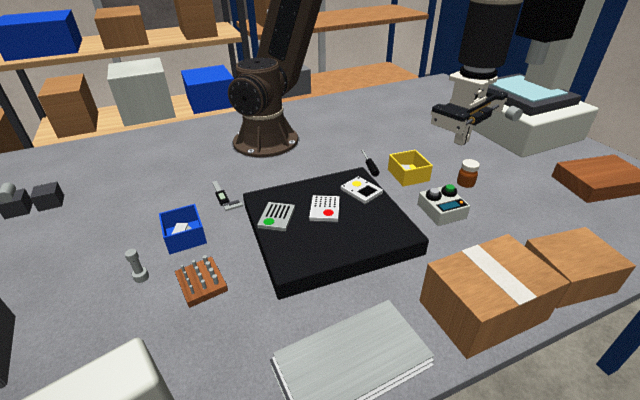

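The arm is clear above the console, and everything sits at its starting pixels: red dot (328,213), blue bin (182,227), green button up at (450,189). I'll hand it in.

```bash
python3 -c "from station import arm; print(arm.job_done())"
```

```text
the job is handed in; nothing more can be done
None
```

The job is done and handed in at about 21 s of robot time; `arm.job_done()` gives no verdict, so the result is unconfirmed.

- **Red dot:** I pointed with the gripper shut, tips about 2.6 cm above the dot and within about 2 mm sideways, for about 2.7 s.
- **Blue bin:** I held about 2.7 cm above the rim and within about 5 mm of the middle, for about 3 s.
- **Green button:** I pressed it about 6 mm until it stopped, with force rising to 15 N against the 5 N spring. I then lifted the tips 13 cm clear.

**Last checks:** the button's top measured z = 0.067 m, against 0.068 m before the press, so it is back up. In the final picture nothing has visibly moved, and the force on the tool is at noise level.

**Disagreements:** in the final scene picture the networks put the green cover on the grey button (score 0.27) and the green button on the yellow dot (0.71). I discounted both, because the picture and the wrist camera's depth reading contradict them. I did not re-measure the gauges, caliper, deburring tool or jar, only compared them in the picture.

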